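# Broken slab glass through the sprung flap of the cullet bin

## Task

Throw the two broken pieces of slab glass, those with a slanting snapped-off end, into the grey cullet bin: push its sprung flap down into the slot with each piece in turn, hold it open while you let the piece go, and let the flap spring shut again after each. Leave the whole rectangular slab where it lies.

Things in the scene. Friction and masses are not known exactly. Their poses are not given: they have to be found in the camera images.
- broken_a_center (a point): Broken slab of thick amber glass (mm): 26 high, 36 wide between two parallel sides; one end square, the other snapped off aslant: a trapezium from above. ~0.1 kg, flat on the bench, any turn. Point: half-way up, midway between the parallel sides; grip here across them. x along them, from the square end at -17 to the broken end (+35 at y = -18, +11 at y = +18); y across, z up.
- broken_b_center (a point): Broken slab of thick amber glass (mm): 26 high, 36 wide between two parallel sides; one end square, the other snapped off aslant: a trapezium from above. ~0.1 kg, flat on the bench, any turn. Point: half-way up, midway between the parallel sides; grip here across them. x along them, from the square end at -17 to the broken end (+35 at y = +18, +11 at y = -18); y across, z up.
- whole: The whole slab, to be left alone: the same amber glass, 36 mm wide and 26 mm high, but an unbroken rectangle 70 mm long. Origin at the centre of its underside, x along its length. A glass hexagon, a glass roundel and a dark steel weight also lie among the slabs and are not wanted.
- flap (a joint): Steel flap in the bin's top, in rad: 0 shut, level with the top; grows as its free edge swings down into the bin, to 1.35. 116 mm from hinge to free edge, 146 mm wide; a dark hinge rod shows along its hinge edge. A spring shuts it: pushing it open takes 4 to 10 N, more nearer the hinge. A slab laid on it does not open it.
- slot (a point): Centre of the slot (120 mm along x, 150 along y) in the grey bin's top, 230 mm above the bench, closed by the flap: hinge along the edge x = -60, free edge x = +60; z up. The fixed bin is 230 (x) by 220 (y), centred here, hollow. Fingers closing along y fit through and can open. With a piece's underside 50 mm below the top, over the centre, the flap is open enough for it to slide off into the bin.
Things that resemble listed ones, but are neither listed nor needed, are in the scene too. What is shaped like the part that bears broken_b_center but pink is not meant. What is shaped like the part that bears broken_a_center but red or yellow is not meant.

How it is judged:
By the outcome, as a careful person would: the job done as asked, in the order asked, and still so for the second after the job is handed in, with the robot touching nothing.
It also fails if it takes over 61 s, if anything falls off the work surface, if the arm or the gripper's body presses on something with over 40 N, if the wrist force passes 120 N, or if a joint passes its speed limit or range.

## Robot

A 6-joint arm with a two-finger parallel gripper is mounted at the origin on the work surface. World frame = base frame: x ahead of the robot, y to its left, z up, the work surface at z = 0. Lengths are in m, angles in rad, forces in N, time in s.
With the tool pointing down it reaches from about 0.35 to 0.725 m from the base axis. Payload 4.3 kg.
Tool frame: the origin (TCP) lies between the finger pads; the fingertips stand 14 mm ahead of it and the grasp point (between the pads) lies 5 mm behind it; x points along the fingers, y is the direction in which the jaws open and shut, and the axes are right-handed (so a half turn about x gives the same grasp; the last joint's range is limited). The gripper opens to 85 mm and grips with 20 to 120 N. Pads are 22 mm wide; open, the fingers measure 114 mm over their backs; the gripper's body (76 mm by 85 mm) begins 54 mm behind the grasp point. The pads swing forward as they close: fully open they stand 13 mm farther back than shut.
Start: joints at [1.029, 0.377, 0.081, 1.274, 0, 1.46], TCP at [0.241, 0.522, 0.245] pointing down, gripper open.
Joint ranges: [-2.72, 2.72], [-0.84, 1.66], [-1.02, 1.22], [-1.77, 2.12], [-1.37, 1.28], [-3.14, 3.14]. Speed limits (rad/s): [2.57, 2.57, 3.14, 3.14, 3.14, 3.14].

## Interface

Orientations are given as a rotation vector (axis times angle).
In Python, from cell import robot gives the robot as it stands.
- The arm moves only by the tool step_arm, never from a script. Its argument "deltas" is a list of rows, each an object of numbers: "x", "y", "z": the shift along the tool's x, y, z in mm; "ax", "ay", "az": the turn, a rotation vector about the tool's x, y, z in degrees; "fingers": the gripper command: -1 is shut, 1 is fully open, values between are in proportion. A call has 1 to 5 rows; each row is the pose to reach, as a shift and turn from the pose commanded when the call began, along the tool's axes at that moment; what a row does not reach only later rows make up. A row lasts 1/12 s, in which the tool goes at most 41.7 mm and 7.16 degrees, less where a joint would pass 70% of its speed; a pose out of reach is approached as far as the arm can. A call with a gripper value outside its range is refused whole. The fingers move at their own pace and stop on an object; "force" is the grip in N (left out, the last holds). Time passes only in rows, so rows that repeat a pose let the fingers close. It gives the time, the measured TCP pose, the force and the opening at its end, in the units of the state.
- robot.get_obs(): the state, without advancing time (a new reading comes with each control period).
- robot.get_image(name): name is "side" or "top" or "wrist"; returns a dict with "color" (400x640x3 uint8, red, green, blue), "mtx" (3x3 intrinsics, pixels), "camera_from_world" (4x4, takes a point from world to camera coordinates). Camera axes: x right, y up, looking along -z (the intrinsics and any distortion apply to the point x, -y, -z); pixel columns grow to the right and rows downward; lengths in m; the calibration is good to about 2 mm. A picture is of the moment at which its call begins. There is no depth.
- robot.sign_off(): hands the job in, once; it reports no verdict.
The state is a dict: "t": time; "joints": joint angles; "qd": joint speeds; "joint_efforts": joint torques, N m; "tcp_pos": TCP position; "orientation": TCP orientation; "wrist_force": force on the tool from outside, world axes, zero at the start; "ft_torque": the same for the moment, N m; "gripper_width": finger opening in m.
Only numpy, scipy, OpenCV 4.12 (cv2) and the standard library are available. Lean on these libraries where they do the work, as an engineer would, in place of code of your own. Each camera call takes 0.05 s, during which the arm holds its last target. There are 200 camera calls.

## Working session

There is one attempt and no reset: what is moved stays moved. The work goes in short steps, Python scripts to look and compute and a tool call to move; the robot and the scene stay as the last step left them, time stands still between calls to the robot, and variables do not carry over. Pictures are saved under pics/ and viewed, about 8 in all and at most 12, crops included, and the job is handed in when it is done.

Besides the shell and the picture viewer there is one more tool, called after ">>>" in YAML: its name, and indented under it one key for each argument. step_arm: Moves the arm, as the interface text tells. Its arguments: {"type":"object","properties":{"deltas":{"type":"array"},"force":{"type":"number"}},"required":["deltas"]}

```bash
mkdir -p pics; cat > h.py <<'E'
import numpy as np, cv2
from cell import robot
from scipy.spatial.transform import Rotation as R
def snap(n,f):
    im=robot.get_image(n); cv2.imwrite('pics/'+f,im['color'][:,:,::-1]); np.savez('pics/'+f+'.npz',m=im['mtx'],T=im['camera_from_world']); return im
def px(f,u,v,z):
    d=np.load('pics/'+f+'.npz'); T=np.linalg.inv(d['T'])
    r=np.linalg.inv(d['m'])@[u,v,1]; r=T[:3,:3]@[r[0],-r[1],-r[2]]; o=T[:3,3]
    return o+r*(z-o[2])/r[2]
E
python3 - <<'E'
from h import *
im=snap('top','t0.png'); snap('side','s0.png')
o=robot.get_obs(); print(o['t'],o['tcp_pos'],R.from_rotvec(o['orientation']).as_matrix().round(3),o['gripper_width']); print(im.keys(),im['mtx'])
E
```

```text
0.1 [0.24035074 0.52173193 0.24445523] [[-0.001  0.419  0.908]
 [-0.002  0.908 -0.419]
 [-1.    -0.002 -0.   ]] 0.08568772104873563
dict_keys(['color', 'mtx', 'camera_from_world']) [[514.80154384   0.         324.4210795 ]
 [  0.         514.80154384 189.49111164]
 [  0.           0.           1.        ]]
```

View pics/t0.png

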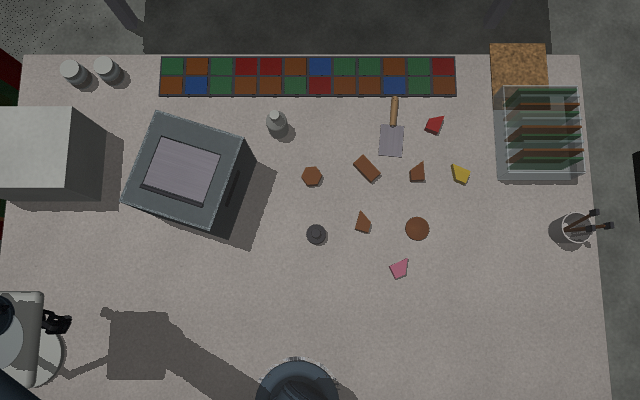

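View pics/s0.png

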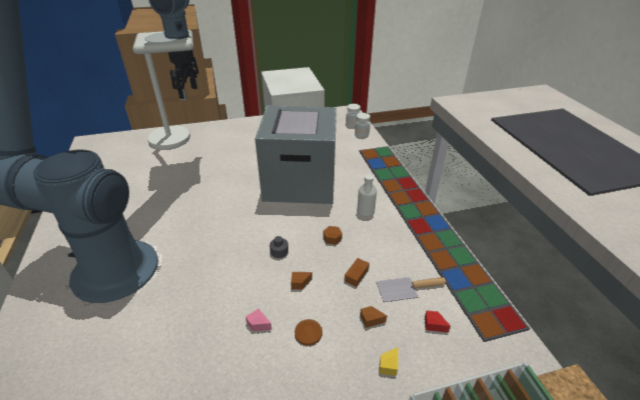

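```bash
python3 - <<'E'
from h import *
im=cv2.imread('pics/t0.png')
a=cv2.resize(im[140:250,280:440],None,fx=5,fy=5,interpolation=cv2.INTER_CUBIC)
b=cv2.resize(im[100:240,110:260],None,fx=4,fy=4,interpolation=cv2.INTER_CUBIC)
cv2.imwrite('pics/c0.png',a); cv2.imwrite('pics/c1.png',b)
hsv=cv2.cvtColor(im,cv2.COLOR_BGR2HSV)
m=cv2.inRange(hsv,(4,90,40),(16,255,255)); m[:120]=0; m[:,480:]=0
cs,_=cv2.findContours(m,cv2.RETR_EXTERNAL,cv2.CHAIN_APPROX_NONE)
for c in cs:
    if cv2.contourArea(c)>60:
        p=cv2.approxPolyDP(c,2.2,True)[:,0]; print(cv2.contourArea(c)); print([tuple(map(int,q)) for q in p],[px('t0.png',*q,.026)[:2].round(3).tolist() for q in p])
d=np.load('pics/t0.png.npz'); print(np.linalg.inv(d['T'])[:3,3])
for q in [(158,112),(254,137),(207,237),(122,199)]: print('bin',px('t0.png',*q,.23).round(3))
E
```

```text
397.0
[(414, 217), (406, 223), (406, 232), (413, 239), (421, 239), (427, 234), (428, 225), (424, 219)] [[0.475, -0.309], [0.459, -0.287], [0.435, -0.287], [0.416, -0.304], [0.416, -0.326], [0.429, -0.342], [0.453, -0.345], [0.469, -0.335]]
180.5
[(360, 211), (355, 228), (368, 231), (370, 222)] [[0.49, -0.166], [0.445, -0.152], [0.437, -0.187], [0.461, -0.192]]
249.0
[(306, 167), (302, 174), (306, 184), (317, 183), (321, 174), (316, 167)] [[0.61, -0.022], [0.591, -0.011], [0.563, -0.022], [0.566, -0.052], [0.591, -0.062], [0.61, -0.049]]
169.0
[(422, 162), (410, 170), (410, 181), (424, 178)] [[0.624, -0.335], [0.602, -0.302], [0.572, -0.301], [0.58, -0.339]]
313.5
[(362, 155), (353, 164), (371, 181), (379, 172)] [[0.644, -0.173], [0.619, -0.149], [0.572, -0.196], [0.597, -0.218]]
[ 0.29578496 -0.07439282  1.38068278]
bin [0.695 0.318 0.23 ]
bin [0.634 0.092 0.23 ]
bin [0.402 0.191 0.23 ]
bin [0.488 0.387 0.23 ]
```

View pics/c0.png

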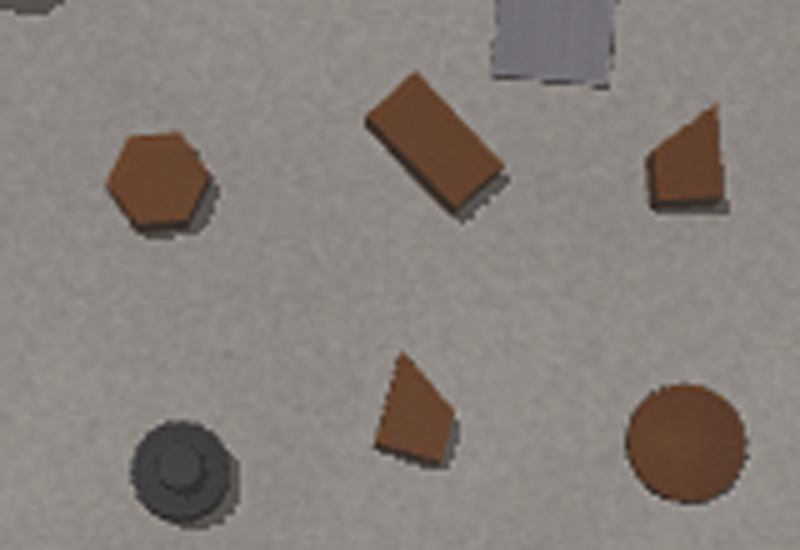

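View pics/c1.png

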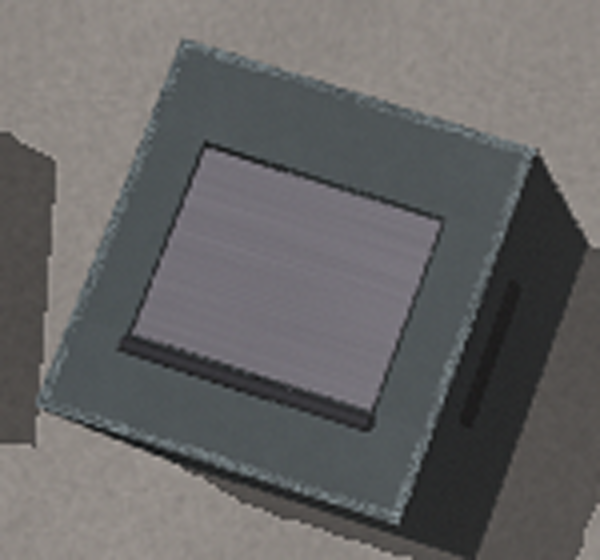

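```bash
cat > plan.py <<'E'
from h import *
def c0(U,V): return (U+.5)/5-.5+280,(V+.5)/5-.5+140
def c1(U,V): return (U+.5)/4-.5+110,(V+.5)/4-.5+100
az=lambda v: np.degrees(np.arctan2(v[1],v[0]))
def fit(P,W):  # model P -> world W rigid
    P,W=np.array(P),np.array(W); p,w=P.mean(0),W.mean(0); A,B=P-p,W-w
    th=np.arctan2((A[:,0]*B[:,1]-A[:,1]*B[:,0]).sum(),(A*B).sum()); c,s=np.cos(th),np.sin(th); M=np.array([[c,-s],[s,c]])
    t=w-M@p; print(t.round(4),np.degrees(th).round(1),'res mm',(1e3*(W-(P@M.T+t))).round(1).tolist()); return t,np.degrees(th)
if __name__=='__main__':
    W=lambda l:[px('t0.png',*c0(*q),.026)[:2] for q in l]
    mm=1e-3*np.array([[35,-18],[11,18],[-17,18],[-17,-18]])
    fit(mm,W([(717,103),(648,156),(654,203),(723,198)]))
    fit(mm*[1,-1],W([(402,352),(455,410),(447,458),(377,441)]))
    S=[px('t0.png',*c1(*q),.23)[:2] for q in [(204,143),(443,217),(372,430),(120,347)]]
    fit(1e-3*np.array([[60,75],[60,-75],[-60,-75],[-60,75]]),S)
    B=[px('t0.png',*c1(*q),.23)[:2] for q in [(182,40),(537,152),(398,522),(42,406)]]
    fit(1e-3*np.array([[115,110],[115,-110],[-115,-110],[-115,110]]),B)
E
python3 plan.py
```

```text
[ 0.592  -0.3201] 3.5 res mm [[1.2, -2.1], [-2.0, 1.6], [0.1, 0.8], [0.7, -0.4]]
[ 0.4565 -0.1746] -14.1 res mm [[-1.7, -0.4], [-0.6, 1.0], [1.1, -1.3], [1.2, 0.7]]
[0.5546 0.2572] -17.6 res mm [[3.4, -2.2], [4.5, 0.4], [-5.1, -0.5], [-2.8, 2.3]]
[0.5584 0.2543] -17.7 res mm [[-1.1, 0.9], [-1.9, 0.4], [2.2, 1.8], [0.8, -3.2]]
```

>>> step_arm:
  deltas:
    - {"x":-40,"fingers":1}
    - {"x":-55,"y":-20,"z":22,"fingers":1}
    - {"x":-55,"y":-47,"z":51,"fingers":1}
    - {"x":-55,"y":-74,"z":81,"fingers":1}
    - {"x":-55,"y":-101,"z":110,"fingers":1}

```text
$.deltas[0]: bad value
```

>>> step_arm:
  deltas:
    - {"y":-27,"z":29}
    - {"y":-54,"z":59}
    - {"y":-81,"z":88}
    - {"y":-108,"z":118}
    - {"y":-135,"z":147}

```text
$.deltas[0]: bad value
```

>>> step_arm:
  deltas:
    - {"y":-27,"z":29}
    - {"y":-54,"z":59}
    - {"y":-81,"z":88}
    - {"y":-108,"z":118}
    - {"y":-135,"z":147}

```text
$.deltas[0]: bad value
```

>>> step_arm:
  deltas:
    - {"x":-40,"y":0,"z":0,"ax":0,"ay":0,"az":0,"fingers":1}
    - {"x":-55,"y":-20,"z":22,"ax":0,"ay":0,"az":0,"fingers":1}
    - {"x":-55,"y":-47,"z":51,"ax":0,"ay":0,"az":0,"fingers":1}
    - {"x":-55,"y":-74,"z":81,"ax":0,"ay":0,"az":0,"fingers":1}
    - {"x":-55,"y":-101,"z":110,"ax":0,"ay":0,"az":0,"fingers":1}

```text
t: 0.52
tcp_pos: [0.2985, 0.3832, 0.3002]
orientation: [0.338, 1.544, -0.337]
wrist_force: [1.5, 0.4, -0.1]
gripper_width: 0.0853
```

>>> step_arm:
  deltas:
    - {"x":0,"y":-27,"z":29,"ax":0,"ay":0,"az":0,"fingers":1}
    - {"x":0,"y":-54,"z":59,"ax":0,"ay":0,"az":0,"fingers":1}
    - {"x":0,"y":-81,"z":88,"ax":0,"ay":0,"az":0,"fingers":1}
    - {"x":0,"y":-108,"z":118,"ax":0,"ay":0,"az":0,"fingers":1}
    - {"x":0,"y":-135,"z":147,"ax":0,"ay":0,"az":0,"fingers":1}

```text
t: 0.93
tcp_pos: [0.3753, 0.1984, 0.3001]
orientation: [0.338, 1.544, -0.339]
wrist_force: [0.7, -0.2, 0.3]
gripper_width: 0.0849
```

>>> step_arm:
  deltas:
    - {"x":0,"y":-27,"z":29,"ax":0,"ay":0,"az":0,"fingers":1}
    - {"x":0,"y":-54,"z":59,"ax":0,"ay":0,"az":0,"fingers":1}
    - {"x":0,"y":-81,"z":88,"ax":0,"ay":0,"az":0,"fingers":1}
    - {"x":0,"y":-108,"z":118,"ax":0,"ay":0,"az":0,"fingers":1}
    - {"x":0,"y":-135,"z":147,"ax":0,"ay":0,"az":0,"fingers":1}

```text
t: 1.35
tcp_pos: [0.4524, 0.0142, 0.3]
orientation: [0.339, 1.544, -0.339]
wrist_force: [1.1, 1.4, 0.0]
gripper_width: 0.0856
```

>>> step_arm:
  deltas:
    - {"x":10,"y":-27,"z":29,"ax":-5,"ay":0,"az":0,"fingers":1}
    - {"x":30,"y":-54,"z":59,"ax":-10,"ay":0,"az":0,"fingers":1}
    - {"x":55,"y":-81,"z":88,"ax":-16,"ay":0,"az":0,"fingers":1}
    - {"x":80,"y":-108,"z":118,"ax":-22,"ay":0,"az":0,"fingers":1}
    - {"x":100,"y":-130,"z":142,"ax":-28.3,"ay":0,"az":0,"fingers":1}

```text
t: 1.77
tcp_pos: [0.5233, -0.1545, 0.2047]
orientation: [-0.052, 1.57, 0.053]
wrist_force: [-0.5, 1.3, 0.4]
gripper_width: 0.0856
```

```bash
python3 - <<'E'
from h import *
o=robot.get_obs(); M=R.from_rotvec(o['orientation']).as_matrix(); print(o['t'],o['tcp_pos'],M.round(3),np.degrees(np.arctan2(M[1,1],M[0,1])),o['joints'])
E
```

```text
1.7667 [ 0.52333896 -0.15450268  0.20468159] [[-0.    -0.067  0.998]
 [ 0.     0.998  0.067]
 [-1.     0.    -0.   ]] 93.82702551694406 [-4.03473166e-01  3.32327975e-01 -8.99385202e-02  1.14889743e+00
  2.49918252e-04 -4.70267450e-01]
```

>>> step_arm:
  deltas:
    - {"x":5,"y":-37,"z":12,"ax":0,"ay":0,"az":0,"fingers":1}
    - {"x":15,"y":-75,"z":25,"ax":0,"ay":0,"az":0,"fingers":1}
    - {"x":25,"y":-112,"z":38,"ax":0,"ay":0,"az":0,"fingers":1}
    - {"x":35,"y":-147,"z":50,"ax":0,"ay":0,"az":0,"fingers":1}
    - {"x":45,"y":-170,"z":58,"ax":0,"ay":0,"az":0,"fingers":1}

```text
t: 2.18
tcp_pos: [0.5921, -0.3222, 0.1594]
orientation: [-0.048, 1.571, 0.047]
wrist_force: [0.2, 0.4, 0.1]
gripper_width: 0.0856
```

```bash
python3 - <<'E'
from h import *
snap('wrist','w0.png')
o=robot.get_obs(); print(o['t'],o['tcp_pos'])
E
```

```text
2.2333 [ 0.59209276 -0.32501781  0.15644341]
```

View pics/w0.png

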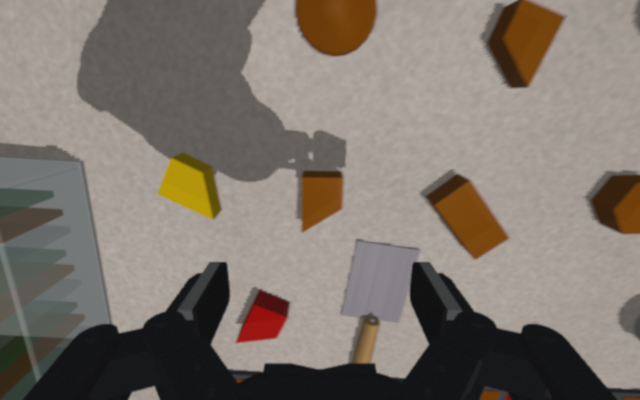

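The wrist picture shows piece a (top face corners about (303,191), (342,191), (342,210), (303,231)), and b's top face at (525,0), (564,16), (524,87), (503,42).

```bash
python3 - <<'E'
from plan import *
im=cv2.imread('pics/w0.png')
print(np.linalg.inv(np.load('pics/w0.png.npz')['T'])[:3,3])
W=lambda l:[px('w0.png',*q,.026)[:2] for q in l]
mm=1e-3*np.array([[35,-18],[11,18],[-17,18],[-17,-18]])
fit(mm,W([(303,231),(342,210),(342,191),(303,191)]))
fit(mm*[1,-1],W([(524,87),(503,42),(525,0),(564,16)][0:1]+[(564,16),(525,0),(503,42)]))
E
```

```text
[ 0.51203102 -0.32939591  0.28761971]
[ 0.6    -0.3215] 2.2 res mm [[-7.9, 0.9], [-4.7, -0.8], [5.9, -1.2], [6.6, 1.2]]
[ 0.4583 -0.1754] -28.3 res mm [[-2.2, 5.0], [-13.8, 41.5], [2.6, -2.9], [13.4, -43.7]]
```

```bash
python3 - <<'E'
from h import *
im=cv2.imread('pics/w0.png')
cv2.imwrite('pics/c2.png',cv2.resize(im[150:250,270:370],None,fx=6,fy=6,interpolation=cv2.INTER_CUBIC))
d=np.load('pics/w0.png.npz');print(d['m'],d['T'])
for x,y in [(.627,-.336),(.603,-.3),(.575,-.302),(.575,-.338)]:
  for z in (0.026,0):
    c=d['T']@[x,y,z,1]; p=d['m']@[c[0],-c[1],-c[2]]; print(z,(p/p[2])[:2])
E
```

```text
[[316.09629786   0.         319.34205015]
 [  0.         316.09629786 201.26410877]
 [  0.           0.           1.        ]] [[-0.06111953  0.99812989 -0.00105909  0.36037962]
 [-0.94722477 -0.05833687 -0.31521745  0.55645529]
 [-0.31468974 -0.01826275  0.94901888 -0.11784131]
 [ 0.          0.          0.          1.        ]]
0.026 [304.51055821 230.22238601]
0 [305.72300103 219.52665511]
0.026 [346.75156082 207.43441475]
0 [344.54180724 198.35569986]
0.026 [347.31915616 176.28793166]
0 [344.99498114 169.55582779]
0.026 [304.99711978 173.74907301]
0 [306.23648835 167.21593004]
```

View pics/c2.png

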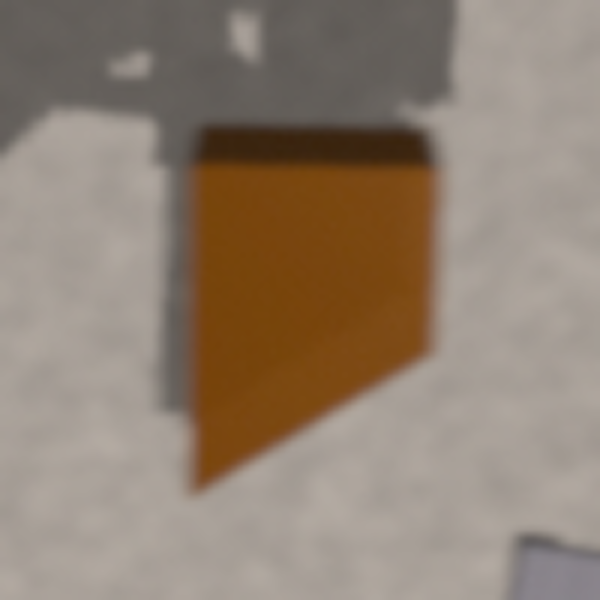

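The close crop puts a's top face at pixels (301.7,177.2), (342.7,177.2), (342,208.7), (302.5,232); the dark strip above is its square end face.

```bash
python3 - <<'E'
from plan import *
W=lambda l:[px('w0.png',*q,.026)[:2] for q in l]
mm=1e-3*np.array([[35,-18],[11,18],[-17,18],[-17,-18]])
fit(mm,W([(302.5,232),(342,208.7),(342.7,177.2),(301.7,177.2)]))
o=robot.get_obs(); M=R.from_rotvec(o['orientation']).as_matrix(); print(o['tcp_pos'],az(M[:2,1]))
E
```

```text
[ 0.5939 -0.3222] 3.1 res mm [[-0.9, 0.6], [0.5, -0.4], [0.1, -0.7], [0.3, 0.5]]
[ 0.59209276 -0.32501781  0.15644341] 93.2941952761882
```

>>> step_arm:
  deltas:
    - {"x":30,"y":4,"z":1,"ax":0,"ay":0,"az":0,"fingers":1}
    - {"x":65,"y":4,"z":1,"ax":0,"ay":0,"az":0,"fingers":1}
    - {"x":100,"y":4,"z":1,"ax":0,"ay":0,"az":0,"fingers":1}
    - {"x":125,"y":4,"z":1,"ax":0,"ay":0,"az":0,"fingers":1}
    - {"x":137,"y":4,"z":1,"ax":0,"ay":0,"az":0,"fingers":1}

```text
t: 2.65
tcp_pos: [0.5892, -0.3125, 0.019]
orientation: [-0.045, 1.577, 0.053]
wrist_force: [-0.8, 0.3, -0.7]
gripper_width: 0.085
```

>>> step_arm:
  deltas:
    - {"x":0,"y":0,"z":0,"ax":0,"ay":0,"az":0,"fingers":-1}
    - {"x":0,"y":0,"z":0,"ax":0,"ay":0,"az":0,"fingers":-1}
    - {"x":0,"y":0,"z":0,"ax":0,"ay":0,"az":0,"fingers":-1}
    - {"x":0,"y":0,"z":0,"ax":0,"ay":0,"az":0,"fingers":-1}
    - {"x":0,"y":0,"z":0,"ax":0,"ay":0,"az":0,"fingers":-1}
  force: 60

```text
t: 3.07
tcp_pos: [0.5946, -0.3161, 0.0272]
orientation: [-0.051, 1.566, 0.046]
wrist_force: [-0.0, 0.2, -0.4]
gripper_width: 0.0345
```

>>> step_arm:
  deltas:
    - {"x":0,"y":0,"z":0,"ax":0,"ay":0,"az":0,"fingers":-1}
    - {"x":0,"y":0,"z":0,"ax":0,"ay":0,"az":0,"fingers":-1}
    - {"x":0,"y":0,"z":0,"ax":0,"ay":0,"az":0,"fingers":-1}
    - {"x":0,"y":0,"z":0,"ax":0,"ay":0,"az":0,"fingers":-1}
    - {"x":0,"y":0,"z":0,"ax":0,"ay":0,"az":0,"fingers":-1}

```text
t: 3.48
tcp_pos: [0.5945, -0.3161, 0.027]
orientation: [-0.051, 1.566, 0.046]
wrist_force: [-0.4, -0.5, 6.4]
gripper_width: 0.0345
```

>>> step_arm:
  deltas:
    - {"x":0,"y":0,"z":0,"ax":0,"ay":0,"az":0,"fingers":0.3}
    - {"x":0,"y":0,"z":0,"ax":0,"ay":0,"az":0,"fingers":0.3}
    - {"x":4,"y":0,"z":0,"ax":0,"ay":0,"az":0,"fingers":0.3}
    - {"x":8,"y":0,"z":0,"ax":0,"ay":0,"az":0,"fingers":0.3}
    - {"x":8,"y":0,"z":0,"ax":0,"ay":0,"az":0,"fingers":0.3}

```text
t: 3.9
tcp_pos: [0.5915, -0.3141, 0.0145]
orientation: [-0.048, 1.572, 0.05]
wrist_force: [-0.4, 0.7, 0.3]
gripper_width: 0.0556
```

>>> step_arm:
  deltas:
    - {"x":0,"y":0,"z":0,"ax":0,"ay":0,"az":0,"fingers":-1}
    - {"x":0,"y":0,"z":0,"ax":0,"ay":0,"az":0,"fingers":-1}
    - {"x":0,"y":0,"z":0,"ax":0,"ay":0,"az":0,"fingers":-1}
    - {"x":0,"y":0,"z":0,"ax":0,"ay":0,"az":0,"fingers":-1}
    - {"x":0,"y":0,"z":0,"ax":0,"ay":0,"az":0,"fingers":-1}
  force: 80

```text
t: 4.32
tcp_pos: [0.5924, -0.3146, 0.0158]
orientation: [-0.049, 1.57, 0.049]
wrist_force: [-0.5, -0.9, -0.9]
gripper_width: 0.035
```

>>> step_arm:
  deltas:
    - {"x":0,"y":0,"z":0,"ax":0,"ay":0,"az":0,"fingers":-1}
    - {"x":0,"y":0,"z":0,"ax":0,"ay":0,"az":0,"fingers":-1}
    - {"x":0,"y":0,"z":0,"ax":0,"ay":0,"az":0,"fingers":-1}
    - {"x":-5,"y":0,"z":0,"ax":0,"ay":0,"az":0,"fingers":-1}
    - {"x":-30,"y":0,"z":0,"ax":0,"ay":0,"az":0,"fingers":-1}

```text
t: 4.73
tcp_pos: [0.5892, -0.3126, 0.0418]
orientation: [-0.045, 1.578, 0.053]
wrist_force: [-0.9, -0.1, -2.1]
gripper_width: 0.0345
```

>>> step_arm:
  deltas:
    - {"x":-38,"y":0,"z":0,"ax":0,"ay":0,"az":0,"fingers":-1}
    - {"x":-70,"y":26,"z":0,"ax":0,"ay":0,"az":0,"fingers":-1}
    - {"x":-100,"y":54,"z":0,"ax":0,"ay":0,"az":0,"fingers":-1}
    - {"x":-130,"y":82,"z":0,"ax":0,"ay":0,"az":0,"fingers":-1}
    - {"x":-160,"y":110,"z":0,"ax":0,"ay":0,"az":0,"fingers":-1}

```text
t: 5.15
tcp_pos: [0.5852, -0.2039, 0.208]
orientation: [-0.048, 1.57, 0.048]
wrist_force: [0.9, 0.2, -1.9]
gripper_width: 0.0348
```

>>> step_arm:
  deltas:
    - {"x":-28,"y":30,"z":0,"ax":0,"ay":0,"az":0,"fingers":-1}
    - {"x":-56,"y":60,"z":0,"ax":0,"ay":0,"az":0,"fingers":-1}
    - {"x":-80,"y":94,"z":0,"ax":0,"ay":0,"az":0,"fingers":-1}
    - {"x":-100,"y":130,"z":0,"ax":0,"ay":0,"az":0,"fingers":-1}
    - {"x":-105,"y":170,"z":0,"ax":0,"ay":0,"az":0,"fingers":-1}

```text
t: 5.57
tcp_pos: [0.5761, -0.0345, 0.3157]
orientation: [-0.049, 1.563, 0.046]
wrist_force: [1.4, 0.8, -0.9]
gripper_width: 0.0345
```

>>> step_arm:
  deltas:
    - {"x":0,"y":40,"z":0,"ax":4,"ay":0,"az":0,"fingers":-1}
    - {"x":0,"y":80,"z":0,"ax":8,"ay":0,"az":0,"fingers":-1}
    - {"x":0,"y":120,"z":0,"ax":12,"ay":0,"az":0,"fingers":-1}
    - {"x":0,"y":160,"z":0,"ax":16,"ay":0,"az":0,"fingers":-1}
    - {"x":0,"y":200,"z":0,"ax":20.8,"ay":0,"az":0,"fingers":-1}

```text
t: 5.98
tcp_pos: [0.562, 0.1662, 0.3117]
orientation: [0.239, 1.557, -0.239]
wrist_force: [0.9, 0.8, -1.0]
gripper_width: 0.0347
```

```bash
cat > g.py <<'E'
from plan import *
import sys
o=robot.get_obs(); M=R.from_rotvec(o['orientation']).as_matrix(); p=o['tcp_pos']; print(o['t'],p,az(M[:2,1]),o['gripper_width'],o['wrist_force'])
t=np.array([float(v) for v in sys.argv[1:4]]); print('tool mm',1e3*M.T@(t-p))
E
python3 g.py .557 .255 .3
```

```text
5.9833 [0.56201112 0.16621404 0.31168416] 72.5462602050328 0.03473064565262707 [ 0.91143609  0.78973767 -0.95882177]
tool mm [ 11.69450751  83.19062869 -31.41870682]
```

>>> step_arm:
  deltas:
    - {"x":0,"y":35,"z":-13,"ax":0,"ay":0,"az":0,"fingers":-1}
    - {"x":0,"y":65,"z":-25,"ax":0,"ay":0,"az":0,"fingers":-1}
    - {"x":0,"y":83,"z":-31,"ax":0,"ay":0,"az":0,"fingers":-1}
    - {"x":0,"y":83,"z":-31,"ax":0,"ay":0,"az":0,"fingers":-1}
    - {"x":0,"y":83,"z":-31,"ax":0,"ay":0,"az":0,"fingers":-1}

```text
t: 6.4
tcp_pos: [0.5573, 0.2537, 0.3111]
orientation: [0.234, 1.558, -0.235]
wrist_force: [0.3, -0.3, -1.0]
gripper_width: 0.0347
```

```bash
python3 g.py .557 .255 .3; python3 -c "
from h import *
a=snap('side','s1.png')['color'][60:260,200:400]
cv2.imwrite('pics/s1c.png',cv2.resize(a[:,:,::-1],None,fx=3,fy=3,interpolation=cv2.INTER_CUBIC))"
```

```text
6.4 [0.55730835 0.25365304 0.31112971] 72.88385352195894 0.03469730174294092 [ 0.31151633 -0.32944134 -0.98140261]
tool mm [11.12906803  1.20051798 -0.69451066]
```

View pics/s1c.png

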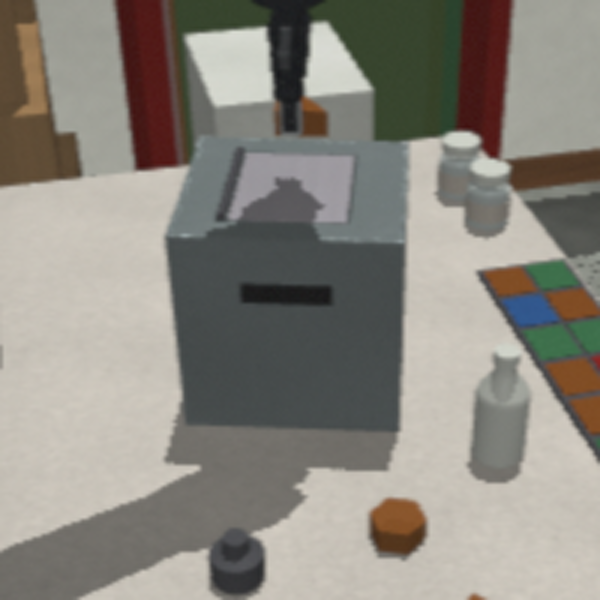

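>>> step_arm:
  deltas:
    - {"x":30,"y":0,"z":0,"ax":0,"ay":0,"az":0,"fingers":-1}
    - {"x":55,"y":0,"z":0,"ax":0,"ay":0,"az":0,"fingers":-1}
    - {"x":72,"y":0,"z":0,"ax":0,"ay":0,"az":0,"fingers":-1}
    - {"x":86,"y":0,"z":0,"ax":0,"ay":0,"az":0,"fingers":-1}
    - {"x":98,"y":0,"z":0,"ax":0,"ay":0,"az":0,"fingers":-1}

```text
t: 6.87
tcp_pos: [0.5581, 0.2512, 0.2134]
orientation: [0.238, 1.556, -0.238]
wrist_force: [1.0, -0.8, 5.5]
gripper_width: 0.0348
```

>>> step_arm:
  deltas:
    - {"x":8,"y":0,"z":0,"ax":0,"ay":0,"az":0,"fingers":-1}
    - {"x":15,"y":0,"z":0,"ax":0,"ay":0,"az":0,"fingers":-1}
    - {"x":19,"y":0,"z":0,"ax":0,"ay":0,"az":0,"fingers":-1}
    - {"x":19,"y":0,"z":0,"ax":0,"ay":0,"az":0,"fingers":-1}
    - {"x":19,"y":0,"z":0,"ax":0,"ay":0,"az":0,"fingers":-1}

```text
t: 7.28
tcp_pos: [0.5588, 0.2519, 0.1943]
orientation: [0.236, 1.555, -0.238]
wrist_force: [3.9, -2.6, 0.5]
gripper_width: 0.0344
```

```bash
python3 g.py .557 .255 .194
```

```text
7.2833 [0.55876194 0.25191154 0.19434263] 72.70786240566325 0.03441664129705579 [ 3.88651179 -2.60126696  0.46562248]
tool mm [ 0.33455964  2.42538084 -2.60115412]
```

>>> step_arm:
  deltas:
    - {"x":2,"y":2,"z":0,"ax":0,"ay":0,"az":0,"fingers":0.5}
    - {"x":5,"y":2,"z":0,"ax":0,"ay":0,"az":0,"fingers":0.5}
    - {"x":5,"y":2,"z":0,"ax":0,"ay":0,"az":0,"fingers":0.5}
    - {"x":5,"y":2,"z":0,"ax":0,"ay":0,"az":0,"fingers":0.5}
    - {"x":5,"y":2,"z":0,"ax":0,"ay":0,"az":0,"fingers":0.5}

```text
t: 7.7
tcp_pos: [0.5586, 0.2545, 0.1891]
orientation: [0.236, 1.557, -0.237]
wrist_force: [3.0, -3.7, 1.6]
gripper_width: 0.0641
```

>>> step_arm:
  deltas:
    - {"x":0,"y":0,"z":0,"ax":0,"ay":0,"az":0,"fingers":0.5}
    - {"x":0,"y":0,"z":0,"ax":0,"ay":0,"az":0,"fingers":0.5}
    - {"x":0,"y":0,"z":0,"ax":0,"ay":0,"az":0,"fingers":0.5}
    - {"x":0,"y":0,"z":0,"ax":0,"ay":0,"az":0,"fingers":0.5}
    - {"x":0,"y":0,"z":0,"ax":0,"ay":0,"az":0,"fingers":0.5}

```text
t: 8.12
tcp_pos: [0.5584, 0.2547, 0.1891]
orientation: [0.236, 1.557, -0.236]
wrist_force: [4.0, -2.7, 1.3]
gripper_width: 0.0637
```

>>> step_arm:
  deltas:
    - {"x":0,"y":0,"z":0,"ax":0,"ay":0,"az":0,"fingers":0.5}
    - {"x":0,"y":0,"z":0,"ax":0,"ay":0,"az":0,"fingers":0.5}
    - {"x":0,"y":0,"z":0,"ax":0,"ay":0,"az":0,"fingers":0.5}
    - {"x":0,"y":0,"z":0,"ax":0,"ay":0,"az":0,"fingers":0.5}
    - {"x":0,"y":0,"z":0,"ax":0,"ay":0,"az":0,"fingers":0.5}

```text
t: 8.53
tcp_pos: [0.5583, 0.2548, 0.1891]
orientation: [0.236, 1.558, -0.236]
wrist_force: [3.7, -2.6, 0.9]
gripper_width: 0.0644
```

```bash
python3 -c "
from h import *
snap('wrist','w1.png')"
```

```text
(no output)
```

View pics/w1.png

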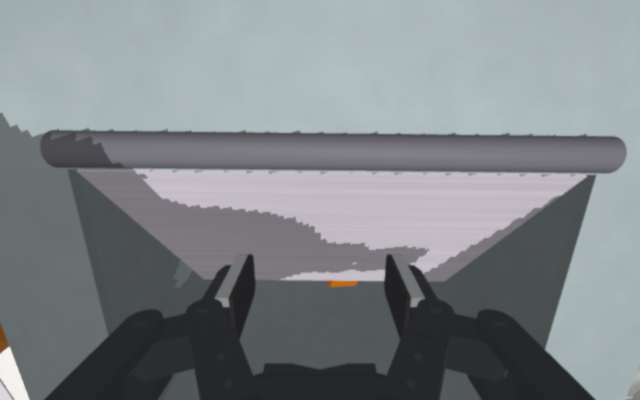

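>>> step_arm:
  deltas:
    - {"x":-30,"y":0,"z":0,"ax":0,"ay":0,"az":0,"fingers":0.5}
    - {"x":-70,"y":0,"z":0,"ax":0,"ay":0,"az":0,"fingers":0.5}
    - {"x":-105,"y":0,"z":0,"ax":0,"ay":0,"az":0,"fingers":0.5}
    - {"x":-111,"y":-30,"z":2,"ax":0,"ay":0,"az":0,"fingers":1}
    - {"x":-111,"y":-70,"z":5,"ax":0,"ay":0,"az":0,"fingers":1}

```text
t: 9.0
tcp_pos: [0.543, 0.1896, 0.3029]
orientation: [0.236, 1.555, -0.227]
wrist_force: [1.0, -1.2, -0.5]
gripper_width: 0.0848
```

>>> step_arm:
  deltas:
    - {"x":0,"y":-40,"z":3,"ax":0,"ay":0,"az":0,"fingers":1}
    - {"x":0,"y":-80,"z":6,"ax":0,"ay":0,"az":0,"fingers":1}
    - {"x":0,"y":-120,"z":9,"ax":0,"ay":0,"az":0,"fingers":1}
    - {"x":0,"y":-160,"z":12,"ax":0,"ay":0,"az":0,"fingers":1}
    - {"x":0,"y":-200,"z":14,"ax":0,"ay":0,"az":0,"fingers":1}

```text
t: 9.42
tcp_pos: [0.4944, -0.0087, 0.2993]
orientation: [0.237, 1.561, -0.232]
wrist_force: [1.1, -1.3, 0.8]
gripper_width: 0.0852
```

>>> step_arm:
  deltas:
    - {"x":15,"y":-37,"z":3,"ax":0,"ay":0,"az":0,"fingers":1}
    - {"x":40,"y":-70,"z":6,"ax":-1,"ay":0,"az":0,"fingers":1}
    - {"x":68,"y":-100,"z":9,"ax":-2,"ay":0,"az":0,"fingers":1}
    - {"x":95,"y":-130,"z":11,"ax":-3,"ay":0,"az":0,"fingers":1}
    - {"x":120,"y":-160,"z":12,"ax":-3.2,"ay":0,"az":0,"fingers":1}

```text
t: 9.83
tcp_pos: [0.4589, -0.1644, 0.1781]
orientation: [0.194, 1.564, -0.188]
wrist_force: [-0.3, -0.1, 0.0]
gripper_width: 0.0854
```

>>> step_arm:
  deltas:
    - {"x":10,"y":-8,"z":0,"ax":0,"ay":0,"az":0,"fingers":1}
    - {"x":20,"y":-11,"z":0,"ax":0,"ay":0,"az":0,"fingers":1}
    - {"x":20,"y":-11,"z":0,"ax":0,"ay":0,"az":0,"fingers":1}
    - {"x":20,"y":-11,"z":0,"ax":0,"ay":0,"az":0,"fingers":1}
    - {"x":20,"y":-11,"z":0,"ax":0,"ay":0,"az":0,"fingers":1}

```text
t: 10.25
tcp_pos: [0.4588, -0.1747, 0.1611]
orientation: [0.191, 1.561, -0.19]
wrist_force: [0.8, -1.2, 0.2]
gripper_width: 0.0853
```

```bash
python3 g.py .4568 -.1746 .016; python3 - <<'E'
from h import *
a=snap('wrist','w2.png')['color'][:,:,::-1]; t=snap('top','t1.png')['color'][:,:,::-1]
L=cv2.resize(a[120:280,220:420],None,fx=2.5,fy=2.5,interpolation=cv2.INTER_CUBIC)
Rr=cv2.resize(t[95:255,110:240],(325,400),interpolation=cv2.INTER_CUBIC)[:,:290]
cv2.imwrite('pics/c3.png',np.hstack([L,Rr]))
d=np.load('pics/w2.png.npz')
c,s=np.cos(np.radians(-14.1)),np.sin(np.radians(-14.1))
for x,y in 1e-3*np.array([[35,18],[11,-18],[-17,-18],[-17,18]]):
    q=d['T']@[.4568+c*x-s*y,-.1746+s*x+c*y,.026,1]; p=d['m']@[q[0],-q[1],-q[2]]; print((p/p[2])[:2].round(1))
E
```

```text
10.25 [ 0.45879235 -0.17468188  0.16109186] 76.08009292699403 0.08525133534174786 [ 0.81277289 -1.15142465  0.17552318]
tool mm [145.0881684   -0.50887066  -2.18815277]
[341.  227.6]
[300.7 202.2]
[300.2 171. ]
[342.5 171.2]
```

View pics/c3.png

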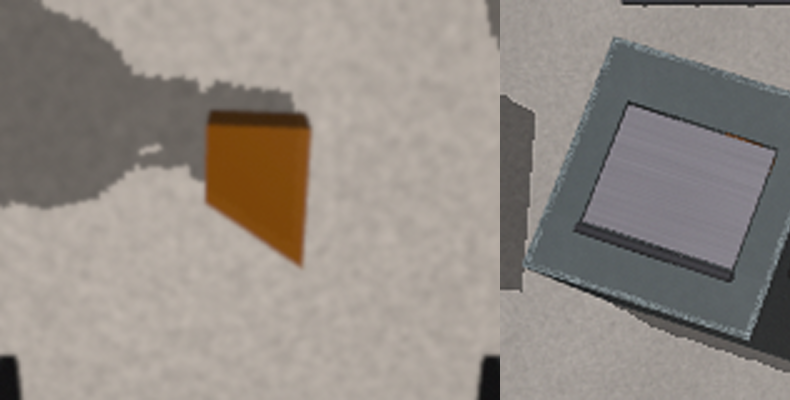

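Piece b's top face sits at wrist pixels (302,170), (343,171), (340,227), (302,201), within about 1-2 mm of the prediction. The top view shows an amber sliver at the flap's free edge, though, which wasn't there before, so I'll look closer.

```bash
python3 - <<'E'
from h import *
t=cv2.imread('pics/t1.png'); s=snap('side','s2.png')['color'][:,:,::-1]
cr=lambda i,a,b,c,d:cv2.resize(i[a:b,c:d],(390,390),interpolation=cv2.INTER_CUBIC)
cv2.imwrite('pics/c4.png',np.hstack([cr(t,125,190,170,235),cr(s,95,155,255,345)]))
print(t[140:165:1,198:225].astype(int)[:,:,2].max(), [(u,v,t[v,u].tolist()) for v in range(135,160) for u in range(190,226) if int(t[v,u,2])-int(t[v,u,0])>35])
E
```

```text
140 [(200, 148, [32, 47, 68]), (201, 148, [40, 61, 91]), (201, 149, [77, 91, 115]), (202, 149, [45, 68, 102]), (203, 149, [30, 50, 80]), (204, 149, [42, 63, 92]), (205, 150, [46, 68, 103]), (206, 150, [26, 52, 94]), (207, 150, [30, 48, 76]), (208, 151, [44, 68, 101]), (209, 151, [23, 41, 69]), (211, 152, [43, 58, 80]), (212, 152, [23, 37, 63]), (214, 153, [43, 58, 79])]
```

View pics/c4.png

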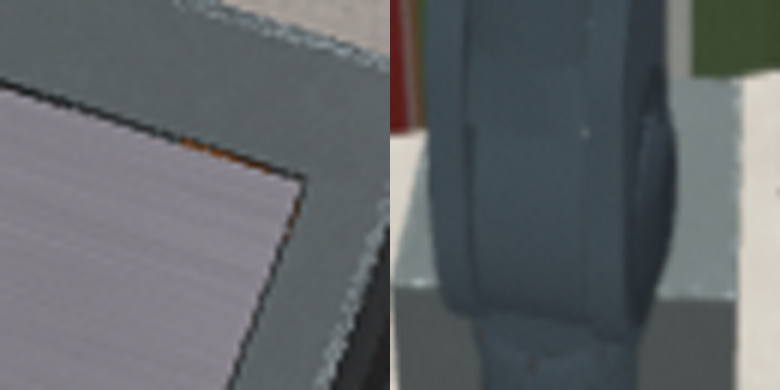

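The amber shows only inside the hairline gaps, around (207,150), and the flap's outline is unchanged and level. That ray meets the bin floor near its free-edge wall, so piece a is lying inside. On to b.

>>> step_arm:
  deltas:
    - {"x":35,"y":0,"z":-2,"ax":0,"ay":0,"az":0,"fingers":1}
    - {"x":70,"y":0,"z":-2,"ax":0,"ay":0,"az":0,"fingers":1}
    - {"x":105,"y":0,"z":-2,"ax":0,"ay":0,"az":0,"fingers":1}
    - {"x":132,"y":0,"z":-2,"ax":0,"ay":0,"az":0,"fingers":1}
    - {"x":144,"y":0,"z":-2,"ax":0,"ay":0,"az":0,"fingers":1}

```text
t: 10.82
tcp_pos: [0.4541, -0.1737, 0.0132]
orientation: [0.193, 1.566, -0.19]
wrist_force: [-0.5, 0.6, 0.6]
gripper_width: 0.0853
```

>>> step_arm:
  deltas:
    - {"x":0,"y":0,"z":0,"ax":0,"ay":0,"az":0,"fingers":0.5}
    - {"x":0,"y":0,"z":0,"ax":0,"ay":0,"az":0,"fingers":0.3}
    - {"x":0,"y":0,"z":0,"ax":0,"ay":0,"az":0,"fingers":0.3}
    - {"x":0,"y":0,"z":0,"ax":0,"ay":0,"az":0,"fingers":0.3}
    - {"x":0,"y":0,"z":0,"ax":0,"ay":0,"az":0,"fingers":0.3}

```text
t: 11.23
tcp_pos: [0.4572, -0.176, 0.0175]
orientation: [0.191, 1.559, -0.193]
wrist_force: [-0.2, 0.2, -1.1]
gripper_width: 0.0558
```

>>> step_arm:
  deltas:
    - {"x":1,"y":0,"z":0,"ax":0,"ay":0,"az":0,"fingers":-1}
    - {"x":1,"y":0,"z":0,"ax":0,"ay":0,"az":0,"fingers":-1}
    - {"x":1,"y":0,"z":0,"ax":0,"ay":0,"az":0,"fingers":-1}
    - {"x":1,"y":0,"z":0,"ax":0,"ay":0,"az":0,"fingers":-1}
    - {"x":1,"y":0,"z":0,"ax":0,"ay":0,"az":0,"fingers":-1}
  force: 80

```text
t: 11.65
tcp_pos: [0.4566, -0.1756, 0.016]
orientation: [0.192, 1.56, -0.192]
wrist_force: [-0.6, 1.2, 6.1]
gripper_width: 0.0346
```

>>> step_arm:
  deltas:
    - {"x":0,"y":0,"z":0,"ax":0,"ay":0,"az":0,"fingers":-1}
    - {"x":0,"y":0,"z":0,"ax":0,"ay":0,"az":0,"fingers":-1}
    - {"x":0,"y":0,"z":0,"ax":0,"ay":0,"az":0,"fingers":-1}
    - {"x":-5,"y":0,"z":0,"ax":0,"ay":0,"az":0,"fingers":-1}
    - {"x":-30,"y":0,"z":0,"ax":0,"ay":0,"az":0,"fingers":-1}

```text
t: 12.07
tcp_pos: [0.4527, -0.1738, 0.0425]
orientation: [0.195, 1.569, -0.191]
wrist_force: [-0.5, 0.5, -1.5]
gripper_width: 0.0343
```

>>> step_arm:
  deltas:
    - {"x":-40,"y":0,"z":0,"ax":0,"ay":0,"az":0,"fingers":-1}
    - {"x":-80,"y":0,"z":0,"ax":0,"ay":0,"az":0,"fingers":-1}
    - {"x":-120,"y":0,"z":0,"ax":0,"ay":0,"az":0,"fingers":-1}
    - {"x":-155,"y":20,"z":0,"ax":0,"ay":0,"az":0,"fingers":-1}
    - {"x":-185,"y":45,"z":0,"ax":0,"ay":0,"az":0,"fingers":-1}

```text
t: 12.48
tcp_pos: [0.4669, -0.1325, 0.2332]
orientation: [0.194, 1.559, -0.196]
wrist_force: [2.1, -0.5, -0.7]
gripper_width: 0.0344
```

```bash
python3 g.py .557 .255 .31
```

```text
12.4833 [ 0.46690881 -0.1325499   0.2331945 ] 75.77341990038275 0.03442613029754764 [ 2.10949739 -0.46296352 -0.70079388]
tool mm [-77.19102027 397.73443592  -7.70031926]
```

>>> step_arm:
  deltas:
    - {"x":-28,"y":28,"z":0,"ax":0,"ay":0,"az":0,"fingers":-1}
    - {"x":-52,"y":60,"z":0,"ax":0,"ay":0,"az":0,"fingers":-1}
    - {"x":-70,"y":95,"z":0,"ax":0,"ay":0,"az":0,"fingers":-1}
    - {"x":-77,"y":133,"z":0,"ax":0,"ay":0,"az":0,"fingers":-1}
    - {"x":-77,"y":173,"z":0,"ax":0,"ay":0,"az":0,"fingers":-1}

```text
t: 12.9
tcp_pos: [0.5097, 0.0373, 0.3099]
orientation: [0.193, 1.557, -0.193]
wrist_force: [0.7, -0.3, -0.9]
gripper_width: 0.0342
```

>>> step_arm:
  deltas:
    - {"x":0,"y":40,"z":-2,"ax":1,"ay":0,"az":0,"fingers":-1}
    - {"x":0,"y":80,"z":-4,"ax":2,"ay":0,"az":0,"fingers":-1}
    - {"x":0,"y":120,"z":-6,"ax":3,"ay":0,"az":0,"fingers":-1}
    - {"x":0,"y":160,"z":-8,"ax":3.4,"ay":0,"az":0,"fingers":-1}
    - {"x":0,"y":190,"z":-8,"ax":3.4,"ay":0,"az":0,"fingers":-1}

```text
t: 13.32
tcp_pos: [0.5464, 0.2255, 0.3069]
orientation: [0.238, 1.558, -0.237]
wrist_force: [-0.5, -1.1, -1.1]
gripper_width: 0.0342
```

>>> step_arm:
  deltas:
    - {"x":0,"y":20,"z":0,"ax":0,"ay":0,"az":0,"fingers":-1}
    - {"x":0,"y":33,"z":1,"ax":0,"ay":0,"az":0,"fingers":-1}
    - {"x":0,"y":35,"z":2,"ax":0,"ay":0,"az":0,"fingers":-1}
    - {"x":0,"y":35,"z":2,"ax":0,"ay":0,"az":0,"fingers":-1}
    - {"x":0,"y":35,"z":2,"ax":0,"ay":0,"az":0,"fingers":-1}

```text
t: 13.73
tcp_pos: [0.5592, 0.2544, 0.3069]
orientation: [0.239, 1.558, -0.24]
wrist_force: [0.4, -0.1, -0.8]
gripper_width: 0.0346
```

```bash
python3 g.py .557 .255 .194
```

```text
13.7333 [0.55916641 0.25437423 0.30693684] 72.53111820018506 0.03463501977620378 [ 0.4108627  -0.07162119 -0.76633506]
tool mm [ 1.12937634e+02  3.86690828e-02 -2.21463407e+00]
```

>>> step_arm:
  deltas:
    - {"x":30,"y":0,"z":-2,"ax":0,"ay":0,"az":0,"fingers":-1}
    - {"x":55,"y":0,"z":-2,"ax":0,"ay":0,"az":0,"fingers":-1}
    - {"x":70,"y":0,"z":-2,"ax":0,"ay":0,"az":0,"fingers":-1}
    - {"x":83,"y":0,"z":-2,"ax":0,"ay":0,"az":0,"fingers":-1}
    - {"x":94,"y":0,"z":-2,"ax":0,"ay":0,"az":0,"fingers":-1}

```text
t: 14.15
tcp_pos: [0.5576, 0.2544, 0.2138]
orientation: [0.241, 1.556, -0.24]
wrist_force: [1.2, -0.0, 6.5]
gripper_width: 0.0345
```

>>> step_arm:
  deltas:
    - {"x":8,"y":0,"z":0,"ax":0,"ay":0,"az":0,"fingers":-1}
    - {"x":15,"y":0,"z":0,"ax":0,"ay":0,"az":0,"fingers":-1}
    - {"x":19,"y":0,"z":0,"ax":0,"ay":0,"az":0,"fingers":-1}
    - {"x":19,"y":0,"z":0,"ax":0,"ay":0,"az":0,"fingers":-1}
    - {"x":19,"y":0,"z":0,"ax":0,"ay":0,"az":0,"fingers":-1}

```text
t: 14.57
tcp_pos: [0.5584, 0.2549, 0.1943]
orientation: [0.239, 1.555, -0.24]
wrist_force: [4.4, -2.8, -0.1]
gripper_width: 0.0343
```

>>> step_arm:
  deltas:
    - {"x":2,"y":0,"z":0,"ax":0,"ay":0,"az":0,"fingers":0.5}
    - {"x":5,"y":0,"z":0,"ax":0,"ay":0,"az":0,"fingers":0.5}
    - {"x":5,"y":0,"z":0,"ax":0,"ay":0,"az":0,"fingers":0.5}
    - {"x":5,"y":0,"z":0,"ax":0,"ay":0,"az":0,"fingers":0.5}
    - {"x":5,"y":0,"z":0,"ax":0,"ay":0,"az":0,"fingers":0.5}

```text
t: 14.98
tcp_pos: [0.5577, 0.2555, 0.189]
orientation: [0.239, 1.557, -0.24]
wrist_force: [2.4, -3.6, 1.2]
gripper_width: 0.0638
```

>>> step_arm:
  deltas:
    - {"x":0,"y":0,"z":0,"ax":0,"ay":0,"az":0,"fingers":0.5}
    - {"x":0,"y":0,"z":0,"ax":0,"ay":0,"az":0,"fingers":0.5}
    - {"x":0,"y":0,"z":0,"ax":0,"ay":0,"az":0,"fingers":0.5}
    - {"x":0,"y":0,"z":0,"ax":0,"ay":0,"az":0,"fingers":0.5}
    - {"x":0,"y":0,"z":0,"ax":0,"ay":0,"az":0,"fingers":0.5}

```text
t: 15.4
tcp_pos: [0.5577, 0.2558, 0.1891]
orientation: [0.239, 1.557, -0.239]
wrist_force: [3.8, -3.2, 1.4]
gripper_width: 0.0644
```

>>> step_arm:
  deltas:
    - {"x":0,"y":0,"z":0,"ax":0,"ay":0,"az":0,"fingers":0.5}
    - {"x":0,"y":0,"z":0,"ax":0,"ay":0,"az":0,"fingers":0.5}
    - {"x":0,"y":0,"z":0,"ax":0,"ay":0,"az":0,"fingers":0.5}
    - {"x":0,"y":0,"z":0,"ax":0,"ay":0,"az":0,"fingers":0.5}
    - {"x":0,"y":0,"z":0,"ax":0,"ay":0,"az":0,"fingers":0.5}

```text
t: 15.82
tcp_pos: [0.5576, 0.2558, 0.1891]
orientation: [0.239, 1.557, -0.239]
wrist_force: [3.6, -3.6, 1.5]
gripper_width: 0.0638
```

```bash
python3 - <<'E'
from h import *
a=snap('wrist','w3.png')['color'].astype(int)[170:330,220:430]
m=(a[:,:,0]-a[:,:,2]>50); v,u=np.nonzero(m); print(m.sum(), (u.min()+220,u.max()+220,v.min()+170,v.max()+170) if m.any() else '')
a=cv2.imread('pics/w1.png').astype(int)[170:330,220:430]; print('w1',(a[:,:,2]-a[:,:,0]>50).sum())
E
```

```text
494 (np.int64(262), np.int64(357), np.int64(280), np.int64(287))
w1 167
```

Only amber beyond the flap's free edge (rows 280-287), so nothing remains on the flap or between the fingers. Lift straight out and move aside.

>>> step_arm:
  deltas:
    - {"x":-30,"y":0,"z":0,"ax":0,"ay":0,"az":0,"fingers":0.5}
    - {"x":-70,"y":0,"z":0,"ax":0,"ay":0,"az":0,"fingers":0.5}
    - {"x":-105,"y":0,"z":0,"ax":0,"ay":0,"az":0,"fingers":0.5}
    - {"x":-115,"y":-30,"z":0,"ax":0,"ay":0,"az":0,"fingers":1}
    - {"x":-115,"y":-70,"z":0,"ax":0,"ay":0,"az":0,"fingers":1}

```text
t: 16.28
tcp_pos: [0.5377, 0.1922, 0.3073]
orientation: [0.239, 1.554, -0.23]
wrist_force: [0.7, -0.9, 1.1]
gripper_width: 0.0844
```

>>> step_arm:
  deltas:
    - {"x":0,"y":-40,"z":0,"ax":0,"ay":0,"az":0,"fingers":1}
    - {"x":0,"y":-80,"z":0,"ax":0,"ay":0,"az":0,"fingers":1}
    - {"x":0,"y":-120,"z":0,"ax":0,"ay":0,"az":0,"fingers":1}
    - {"x":0,"y":-160,"z":0,"ax":0,"ay":0,"az":0,"fingers":1}
    - {"x":0,"y":-200,"z":0,"ax":0,"ay":0,"az":0,"fingers":1}

```text
t: 16.7
tcp_pos: [0.4746, -0.0016, 0.3034]
orientation: [0.24, 1.56, -0.235]
wrist_force: [-0.0, -1.1, -0.1]
gripper_width: 0.0852
```

>>> step_arm:
  deltas:
    - {"x":0,"y":-30,"z":0,"ax":0,"ay":0,"az":0,"fingers":1}
    - {"x":0,"y":-60,"z":0,"ax":0,"ay":0,"az":0,"fingers":1}
    - {"x":0,"y":-70,"z":0,"ax":0,"ay":0,"az":0,"fingers":1}
    - {"x":0,"y":-70,"z":0,"ax":0,"ay":0,"az":0,"fingers":1}
    - {"x":0,"y":-70,"z":0,"ax":0,"ay":0,"az":0,"fingers":1}

```text
t: 17.12
tcp_pos: [0.4553, -0.0675, 0.3036]
orientation: [0.241, 1.559, -0.237]
wrist_force: [-0.5, 1.0, 0.7]
gripper_width: 0.0853
```

```bash
python3 - <<'E'
from h import *
t=snap('top','t2.png')['color'][:,:,::-1]
L=cv2.resize(t[90:250,110:260],(450,480),interpolation=cv2.INTER_CUBIC)
Rr=cv2.resize(t[90:290,270:480],(340,324))
cv2.imwrite('pics/c5.png',np.hstack([L,cv2.copyMakeBorder(Rr,0,156,0,0,0)]))
E
```

```text
(no output)
```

View pics/c5.png

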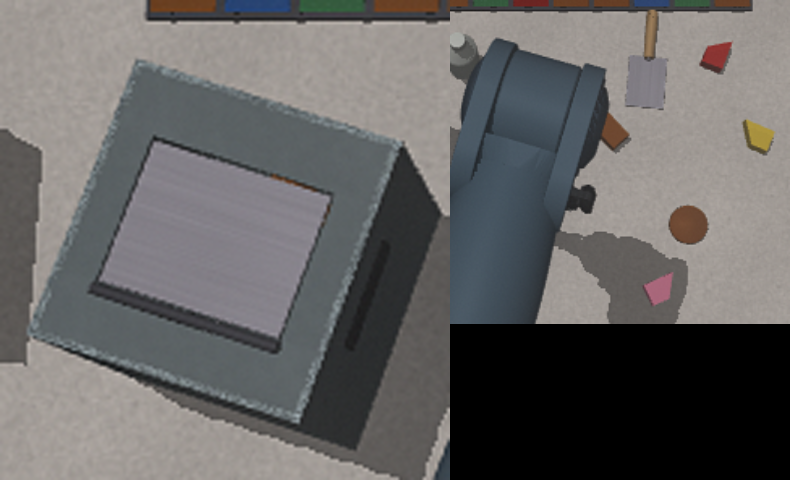

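The flap is shut and level, both broken pieces are gone from the bench, and the whole slab lies where it was. The arm is clear of everything.

```bash
python3 -c "
from cell import robot
print(robot.sign_off())"
```

```text
the job is handed in; nothing more can be done
None
```

Both broken amber pieces are in the grey bin, piece a first and then b, and the job is handed in. It took about 17 s of the 61 s allowed. For each piece I pushed the flap down with the piece held in the gripper, opened the fingers about 50 mm below the bin's top, and lifted clear so the flap sprang shut.

- **Bin and flap:** The last top view shows the flap shut and level. Amber shows only through the thin gap at its free edge. I took that to be glass on the bin floor, since the flap's outline is unchanged; I did not see both pieces lying inside.
- **Bench:** Neither broken piece is on the bench any more. The visible end of the whole slab is where it was, but the arm hid the rest of it and the hexagon in that last picture.
- **Forces:** The highest wrist force in any reading was about 7 N.
- **Regrip:** The first grip on piece a sat about 11 mm too high, so I let go and gripped it again lower before lifting.

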